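# Clear the inspection stage and present a machined foot over its window

## Robot

A 7-joint arm with a two-finger parallel gripper is mounted at the origin on the work surface. World frame = base frame: x ahead of the robot, y to its left, z up, the work surface at z = 0. Lengths are in m, angles in rad, forces in N, time in s.
With the tool pointing down it reaches from about 0.4 to 0.875 m from the base axis. Payload 6.5 kg.
Tool frame: the origin (TCP) lies at the very end of the fingers, on their centre line; the grasp point (between the pads) lies 19 mm behind it; z points along the fingers, y is the line along which they close (so a half turn about z gives the same grasp; the last joint's range is limited). The gripper opens to 85 mm and grips with 20 to 120 N. Pads are 22 mm wide; open, the fingers measure 114 mm over their backs; the gripper's body (76 mm by 85 mm) begins 54 mm behind the grasp point. The pads swing forward as they close: fully open they stand 13 mm farther back than shut.
Start: joints at [-1.279, 0.536, -0.004, 1.538, 0.003, 1.067, -0.071], TCP at [0.228, 0.609, 0.231] pointing down, gripper open.
Joint ranges: [-2.7, 2.7], [-0.37, 2.16], [-1.27, 1.26], [0.24, 2.4], [-1.31, 4.45], [0.19, 1.91], [-2.76, 2.76]. Speed limits (rad/s): [2.39, 2.39, 3.14, 3.14, 3.14, 3.14, 3.14].

## Interface

Orientations are given as a rotation vector (axis times angle).
In Python, from cell import bot gives the robot as it stands.
- The arm moves only by the tool drive_tool, never from a script. Its argument "commands" is a list of rows, each an object of numbers: "tx", "ty", "tz": the shift along the world's x, y, z in mm; "wx", "wy", "wz": the turn, a rotation vector about the world's x, y, z in rad; "fingers": the opening, from 0 (shut) to 1 (fully open). A call has 1 to 10 rows; each row shifts and turns the commanded pose from where the row before left it; what a row does not reach is not made up. A row lasts 1/8 s, in which the tool goes at most 62.5 mm and 10.7 degrees, less where a joint would pass 70% of its speed; a pose out of reach is approached as far as the arm can. A call with a gripper value outside its range is refused whole. The fingers move at their own pace and stop on an object; the grip force is fixed at half the most. Time passes only in rows, so rows that do not move let the fingers close. It gives the time, the measured TCP pose, the force, the opening and the grip force at its end, in the units of the state.
- bot.sense(): the state, without advancing time (a new reading comes with each control period).
- bot.grab_frame(name): name is "scene" or "top"; returns the picture (480x640x3 uint8, red, green, blue); there is no depth.
- bot.get_calibration(name): a dict with "camera_matrix" (3x3 intrinsics, pixels), "position" and "rotation" of the camera in the world. Camera axes: x right, y down, z forward; pixel columns grow to the right and rows downward; lengths in m; the calibration is good to about 2 mm. A picture is of the moment at which its call begins. get_calibration takes no time and is no camera call.
- bot.finish_job(): hands the job in; it is judged then, once.
The state is a dict: "time": time; "joint_pos": joint angles; "qvel": joint speeds; "joint_efforts": joint torques, N m; "position": TCP position; "eef_rot": TCP orientation; "wrist_force": force on the tool from outside, world axes, zero at the start; "wrist_torque": the same for the moment, N m; "grip_width": opening from 0.0 (shut) to 1.0 (fully open); "grip_force": force on a finger pad.
Only numpy, scipy, OpenCV 4.12 (cv2) and the standard library are available. Lean on these libraries where they do the work, as an engineer would, in place of code of your own. Each camera call takes 0.05 s, during which the arm holds its last target. There are 200 camera calls.

## Task

Clear the lit inspection stage: take the steel gauge bar off it and lay it flat in the empty outlined lane of the green mat, lengthwise like the bars next to it, and let go. Then pick up the aluminium foot with the rectangular flange, lift it over the line light, and finish while still holding it level and still about a centimetre above the stage's glass window, centred on it with its long side along the window's long side; the foot must never touch the stage. Do not bump the line light or shift anything else on the bench.

Things in the scene. Friction and masses are not known exactly. Their poses are not given: they have to be found in the camera images.
- bar: the gauge bar to be cleared: plain steel bar, 130 long x 16 wide x 20 high, 0.25 kg, lying on top of the inspection stage across its window. Origin: centre of the underside; x along its length, z up. Can be pinched across its 16 mm width
- slot: the empty lane of the mat (which of the three lanes is empty varies): outlined in white, 154 long x 34 wide. Origin: centre of the lane on the mat's top face (4 above the bench); x along the lane, z up. Lanes lie side by side 70 apart
- mat: flat green mat fixed to the bench, 175 (its x) x 200 (its y) x 4 thick, with three outlined lanes along its x at its y = -70, 0 and +70. Origin: centre of the underside
- foot: the foot to present: aluminium, rectangular flange 70 (x) x 40 (y) x 12 high with four bolt holes, and on its middle an upright block 30 (x) x 20 (y), from 12 to 47 above the underside; pinch the block across its 20 mm. About 0.2 kg. Origin: centre of the underside; x along the long side, z up. Stands on the bench at the robot's left, beyond the line light; same turned half round
- stage: inspection stage fixed to the bench: white casing with a dark flat lid, 160 (x) x 140 (y) x 50 high. Origin: centre of the underside; z up
- window (a point): centre of the stage's glass window, on the flat top face of the stage, 50 above the bench; the window is white, flush with the lid, 90 long (along x) x 60 wide (along y); z up
- light: the line light: a rigid aluminium bar fixed to the bench, standing between the feet and the stage, 260 long (x) x 30 (y), its top 80 above the bench. Origin: centre of the underside. Do not bump it
- round_foot: bystander: aluminium foot with a round flange 60 across and 12 high and a round boss 24 across, 47 high in all, near the rectangular foot. Origin: centre of the underside
- bar_a: steel gauge bar identical to bar (130 long x 16 wide x 20 high), already lying in one of the other two lanes of the mat, long axis along the lane; leave it alone. Origin: centre of the underside, x along its length, z up
- bar_b: steel gauge bar identical to bar (130 long x 16 wide x 20 high), already lying in one of the other two lanes of the mat, long axis along the lane; leave it alone. Origin: centre of the underside, x along its length, z up
- jar: bystander: clear jar with a lid, 60 across, 75 high. Origin: centre of the underside
- dish: bystander: shallow glass dish, 80 across, 18 high. Origin: centre of the underside
- driver: bystander: screwdriver about 180 long, lying across the robot's view beyond the mat. Origin: under its middle; x along its length
- loupe: bystander: black loupe, 42 across, 36 high, standing beyond the stage. Origin: centre of the underside

How it is judged:
By the outcome, as a careful person would: the job done as asked, in the order asked, and still so for the second after the job is handed in, while the arm keeps its last pose, push and grip.
It also fails if it takes over 61 s, if anything falls off the work surface, if the arm or the gripper's body presses on something with over 40 N, if the wrist force passes 120 N, or if a joint passes its speed limit or range.

## Working session

There is one attempt and no reset: what is moved stays moved. The work goes in short steps, Python scripts to look and compute and a tool call to move; the robot and the scene stay as the last step left them, time stands still between calls to the robot, and variables do not carry over. Pictures are saved under pics/ and viewed, at most 10 in all, crops included, and the job is handed in when it is done.

Besides the shell and the picture viewer there is one more tool, called as a command line: name --argument value ..., lists and objects as JSON in quotes. drive_tool: Moves the arm, as the interface text tells. Its arguments: {"type":"object","properties":{"commands":{"type":"array"}},"required":["commands"]}

```bash
mkdir -p pics; ls; python3 - <<'E'
from cell import bot
import cv2
s=bot.sense();print(s['time'],s['position'],s['eef_rot'],s['grip_width'])
for n in('scene','top'):
    c=bot.get_calibration(n);print(n,c)
    cv2.imwrite(f'pics/{n}0.png',bot.grab_frame(n)[:,:,::-1])
E
```

```text
pics
0.0 [0.22743029 0.60823351 0.23039994] [-5.58912881e-01 -3.09127714e+00  2.73276210e-03] 1.000203158181299
scene {'camera_matrix': array([[589.50908706,   0.        , 324.74846739],
       [  0.        , 589.50908706, 237.03451498],
       [  0.        ,   0.        ,   1.        ]]), 'position': array([ 1.12320731, -0.73299327,  0.64350265]), 'rotation': array([-2.04914244, -0.72587287,  0.36039896])}
top {'camera_matrix': array([[550.46094807,   0.        , 317.43120058],
       [  0.        , 550.46094807, 238.49887555],
       [  0.        ,   0.        ,   1.        ]]), 'position': array([ 0.50897918, -0.00702721,  1.25687568]), 'rotation': array([-2.16452156,  2.20621255, -0.08005405])}
```

View pics/scene0.png

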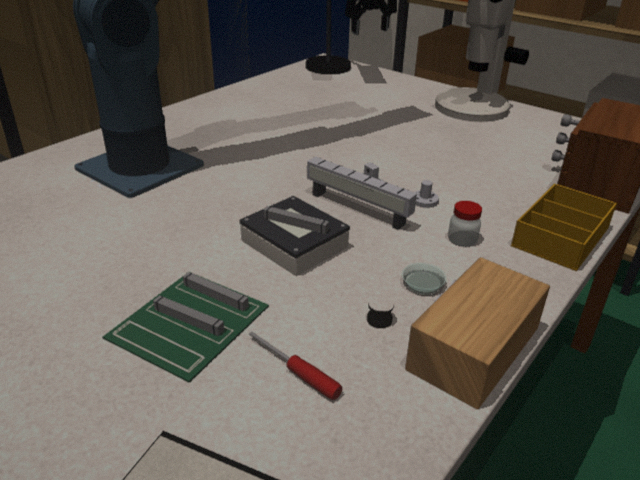

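View pics/top0.png

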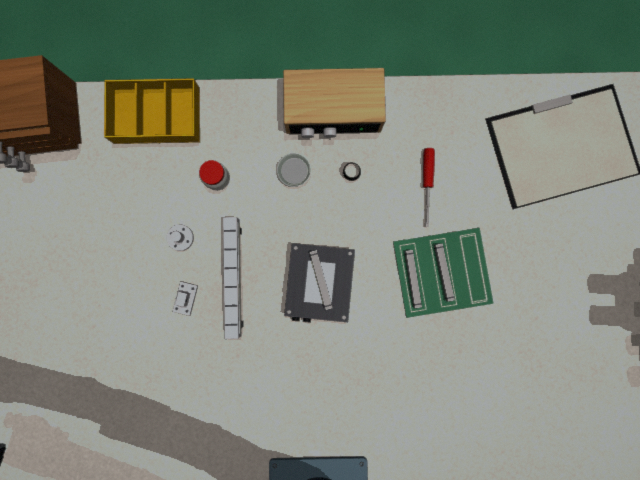

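Both views are clear. In the top view the bar is at (320,279) on the stage, the rectangular foot at (185,298) and the light at (231,277). The empty lane is the right one, around (473,268), and the same lane is nearest the camera in the scene view at (155,345). I'll enlarge both views to pick out features.

```bash
cat > h.py <<'E'
import numpy as np,cv2
from cell import bot
from scipy.spatial.transform import Rotation as R
def cal(n):
    c=bot.get_calibration(n);return c['camera_matrix'],c['position'],R.from_rotvec(c['rotation']).as_matrix()
def ray(n,uv):
    K,p,r=cal(n);d=r@np.linalg.inv(K)@np.array([uv[0],uv[1],1.]);return p,d/np.linalg.norm(d)
def plane(n,uv,z):
    p,d=ray(n,uv);return p+d*(z-p[2])/d[2]
def tri(a,b):
    p,d=ray('top',a);q,e=ray('scene',b)
    s=np.linalg.lstsq(np.c_[d,-e],q-p,rcond=None)[0]
    A=p+s[0]*d;B=q+s[1]*e;return (A+B)/2,np.linalg.norm(A-B)
def proj(n,P):
    K,p,r=cal(n);v=K@(r.T@(np.asarray(P)-p));return v[:2]/v[2]
E
python3 - <<'E'
import cv2
t=cv2.imread('pics/top0.png');s=cv2.imread('pics/scene0.png')
a=t[235:330,275:365];b=t[275:325,160:215]
import numpy as np
A=cv2.resize(a,None,fx=6,fy=6,interpolation=cv2.INTER_CUBIC);B=cv2.resize(b,None,fx=4.5,fy=4.5,interpolation=cv2.INTER_CUBIC)
o=np.zeros((570,800,3),np.uint8);o[:,:540]=A;o[:225,545:545+B.shape[1]]=B;cv2.imwrite('pics/ct.png',o)
c=s[155:275,235:395];cv2.imwrite('pics/cs.png',cv2.resize(c,None,fx=5,fy=5,interpolation=cv2.INTER_CUBIC))
E
```

```text
(no output)
```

View pics/ct.png

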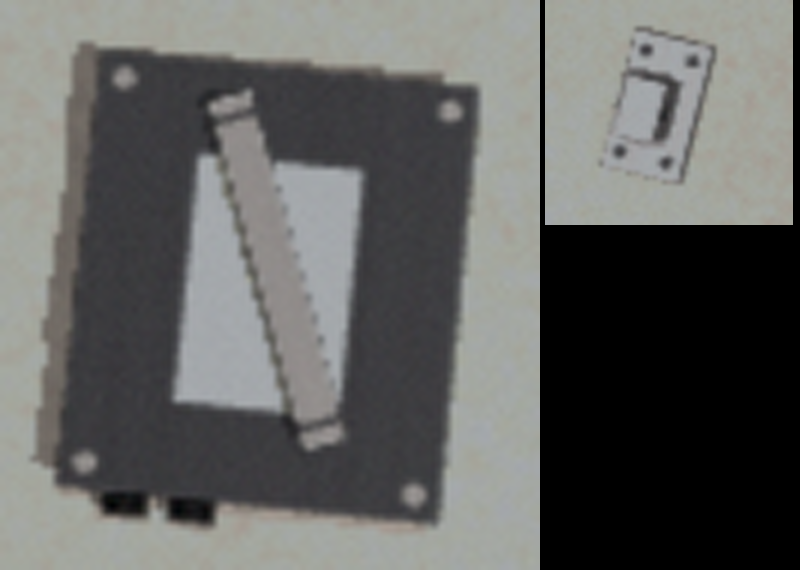

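View pics/cs.png

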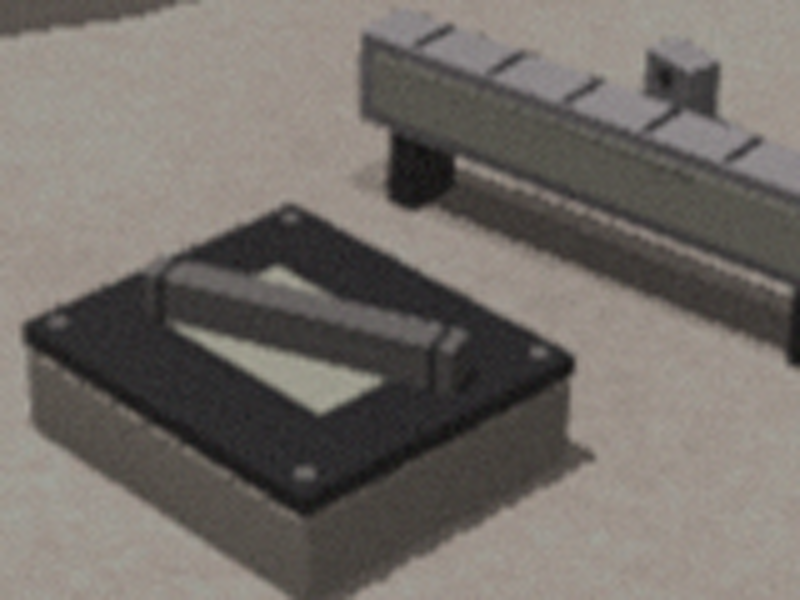

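The crops show the bar's top-face ends at about (313,251) and (329,308) in the top view. The four lid screws, the window corners, the foot's holes and the foot's block top are all visible too, and the block top shows above the light in the scene view. Next I'll triangulate these.

```bash
python3 - <<'E'
from h import *
np.set_printoptions(precision=4,suppress=True)
T=lambda p:(np.array(p)+.5)/6-.5+[275,235]
F=lambda p:(np.array(p)-[545,0]+.5)/4.5-.5+[160,275]
S=lambda p:(np.array(p)+.5)/5-.5+[235,155]
for a,b in [((124,78),(538,354)),((451,111),(304,472)),((414,494),(58,321)),((84,461),(291,216))]: print('screw',*tri(T(a),S(b)))
sc=[plane('top',T(a),.05) for a in [(124,78),(451,111),(414,494),(84,461)]];print('screw mean',np.mean(sc,0))
w=[plane('top',T(a),.05) for a in [(200,155),(362,170),(173,402)]]
wc=(w[1]+w[2])/2;print('window',wc,np.linalg.norm(w[0]-w[2]),np.linalg.norm(w[0]-w[1]),'yaw',np.degrees(np.arctan2(*(w[0]-w[2])[[1,0]])))
d=(sc[0]+sc[1]-sc[2]-sc[3]);print('stage yaw',np.degrees(np.arctan2(d[1],d[0])))
# bar: end midpoints, top and scene
te=[T((230,95)),T((325,441))];se=[S((454,328)),S((161,263))]
for a,b in zip(te,se):print('barend',*tri(a,b))
e=[plane('top',a,.07) for a in te];d=e[0]-e[1];print('bar',(e[0]+e[1])/2,np.linalg.norm(d),np.degrees(np.arctan2(d[1],d[0])))
fl=[plane('top',F(a),.012) for a in [(637,28),(715,45),(682,182),(602,163)]]
print('flange',np.mean(fl,0),[np.linalg.norm(fl[i]-fl[i-1]) for i in range(4)])
d=fl[0]+fl[1]-fl[2]-fl[3];print(np.degrees(np.arctan2(d[1],d[0])))
h=[plane('top',F(a),.012) for a in [(646,50),(692,62),(666,163),(620,151)]]
d=h[0]+h[1]-h[2]-h[3];print('holes',np.mean(h,0),np.degrees(np.arctan2(d[1],d[0])))
bt=[F(a) for a in [(628,73),(660,80),(655,142),(620,133)]]
b=[plane('top',x,.047) for x in bt];print('block',np.mean(b,0),[np.linalg.norm(b[i]-b[i-1]) for i in range(4)])
# block corners tri: far+x+y=right, +x-y = front, -x-y left, -x+y top
for x,y in zip(bt,[(718,62),(690,75),(648,48),(680,38)]):print('blk',*tri(x,S(y)))
# mat
for n in('top','scene'):
    im=cv2.imread(f'pics/{n}0.png');hsv=cv2.cvtColor(im,cv2.COLOR_BGR2HSV)
    g=cv2.inRange(hsv,(60,100,30),(95,255,140));
    if n=='top':g[:200]=0
    else:g[:260]=0;g[:,300:]=0
    g=cv2.morphologyEx(g,cv2.MORPH_CLOSE,np.ones((15,15)))
    c=max(cv2.findContours(g,0,2)[0],key=cv2.contourArea)
    hull=cv2.convexHull(c);q=cv2.approxPolyN(hull,4)[0]
    P=[plane(n,x,.004) for x in q];print('mat',n,q.tolist(),np.mean(P,0),[np.linalg.norm(P[i]-P[i-1]) for i in range(4)])
    for i in range(4):
        d=P[i]-P[i-1];print(' edge deg',np.degrees(np.arctan2(d[1],d[0]))%180)
im=cv2.imread('pics/top0.png')[225:325,390:500];im2=cv2.imread('pics/scene0.png')[265:380,100:275]
o=np.zeros((600,800,3),np.uint8);a=cv2.resize(im,None,fx=3.4,fy=3.4,interpolation=2);o[:a.shape[0],:a.shape[1]]=a
b=cv2.resize(im2,None,fx=2.4,fy=2.4,interpolation=2);o[:b.shape[0],376:376+b.shape[1]]=b
cv2.imwrite('pics/mat.png',o[:345])
E
```

```text
screw [0.5757 0.0387 0.0502] 0.002616444210986383
screw [ 0.5614 -0.0805  0.0521] 0.002462106539505715
screw [ 0.4231 -0.0637  0.0518] 0.0019838933440819322
screw [0.4372 0.0556 0.0517] 0.001985782840658425
screw mean [ 0.5002 -0.0118  0.05  ]
window [ 0.5    -0.0116  0.05  ] 0.09024675487823434 0.059421485550022975 yaw -7.264105715502088
stage yaw -6.866175816026763
barend [ 0.5667 -0.0007  0.0767] 0.004526413236281332
barend [ 0.4448 -0.0306  0.071 ] 0.0005942435806695668
bar [ 0.5067 -0.015   0.07  ] 0.128249699422195 14.275146379419985
flange [0.4705 0.2909 0.012 ] [np.float64(0.06911387535175326), np.float64(0.04011347925147884), np.float64(0.06981741896004239), np.float64(0.04116490632802409)]
-14.263593712391513
holes [0.4695 0.2924 0.012 ] -14.663825955290678
block [0.4705 0.2914 0.047 ] [np.float64(0.029196637127686508), np.float64(0.015980440030355408), np.float64(0.030017211867345888), np.float64(0.017607002365504474)]
blk [0.4854 0.2966 0.0462] 0.004020149584838239
blk [0.4813 0.2812 0.0442] 0.004960007617302731
blk [0.4532 0.2843 0.0472] 0.0006655403271232531
blk [0.4583 0.3015 0.0475] 0.0004401688780668905
mat top [[492, 303], [406, 317], [393, 242], [478, 228]] [ 0.5167 -0.2917  0.004 ] [np.float64(0.1727266827672997), np.float64(0.19754895823908794), np.float64(0.17202824589296978), np.float64(0.19723032339531424)]
 edge deg 8.275933601873675
 edge deg 98.06215699968728
 edge deg 8.170265658687633
 edge deg 98.26479434297472
mat scene [[269, 304], [189, 381], [103, 337], [180, 279]] [ 0.5169 -0.2986  0.004 ] [np.float64(0.17429328230198393), np.float64(0.20091420778113073), np.float64(0.17339108080793675), np.float64(0.17454146431233478)]
 edge deg 16.74327619470939
 edge deg 98.23468450233064
 edge deg 8.040496442696394
 edge deg 97.90145175335009
```

View pics/mat.png

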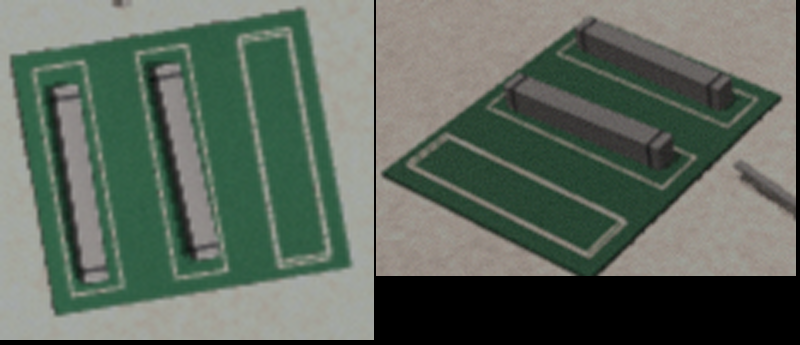

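The lane is empty and its corners are clear in both views: top crop (238,37), (292,28), (329,258), (278,268). Bar yaw is about 14.3°, lane 8.2°, foot −14.5° and window −7°. I'll triangulate the lane and start moving over the stage.

```bash
python3 - <<'E'
from h import *
np.set_printoptions(precision=4,suppress=True)
T=lambda p:(np.array(p)+.5)/3.4-.5+[390,225]
S=lambda p:(np.array(p)-[376,0]+.5)/2.4-.5+[100,265]
a=[(238,37),(292,28),(329,258),(278,268)];b=[(626,223),(588,252),(407,166),(445,135)]
for x,y in zip(a,b):print(*tri(T(x),S(y)))
P=[plane('top',T(x),.004) for x in a];print(np.mean(P,0),[np.linalg.norm(P[i]-P[i-1]) for i in range(4)])
d=P[0]+P[1]-P[2]-P[3];print(np.degrees(np.arctan2(d[1],d[0])))
P=[plane('scene',S(x),.004) for x in b];print('scene',np.mean(P,0))
s=bot.sense();r=R.from_rotvec(s['eef_rot']).as_matrix();print(s['position'],r)
# mat-derived lane centre
t=np.radians(8.2);print(np.array([.5167,-.2917])+70e-3*np.array([np.sin(t),-np.cos(t)]))
E
```

```text
[ 0.5991 -0.3347  0.0052] 0.0017746946610723315
[ 0.6042 -0.3694  0.0109] 0.001211886647660669
[ 0.4507 -0.3899  0.0044] 0.0013782157003109743
[ 0.4446 -0.3558  0.0045] 0.0017409540056805381
[ 0.5253 -0.3625  0.004 ] [np.float64(0.15603797522036564), np.float64(0.036897338729730195), np.float64(0.15515730023685), np.float64(0.03473658933266433)]
7.265053892153924
scene [ 0.5221 -0.3616  0.004 ]
[0.2274 0.6083 0.2305] [[-0.9367  0.3501 -0.0004]
 [ 0.3501  0.9367 -0.0015]
 [-0.0001 -0.0016 -1.    ]]
[ 0.5267 -0.361 ]
```

drive_tool --commands '[{"tx": 22, "ty": -50, "wz": 0.1}, {"tx": 22, "ty": -50, "wz": 0.1}, {"tx": 22, "ty": -50, "wz": 0.1}, {"tx": 22, "ty": -50, "wz": 0.1}, {"tx": 22, "ty": -50, "wz": 0.1}, {"tx": 22, "ty": -50, "wz": 0.1}, {"tx": 22, "ty": -50}, {"tx": 22, "ty": -50}, {"tx": 22, "ty": -50}, {"tx": 22, "ty": -50}]'

```text
schema error: expected keys tx, ty, tz, wx, wy, wz, fingers
```

Rows need every key.

drive_tool --commands '[{"tx": 22, "ty": -50, "tz": 0, "wx": 0, "wy": 0, "wz": 0.1, "fingers": 1}, {"tx": 22, "ty": -50, "tz": 0, "wx": 0, "wy": 0, "wz": 0.1, "fingers": 1}, {"tx": 22, "ty": -50, "tz": 0, "wx": 0, "wy": 0, "wz": 0.1, "fingers": 1}, {"tx": 22, "ty": -50, "tz": 0, "wx": 0, "wy": 0, "wz": 0.1, "fingers": 1}, {"tx": 22, "ty": -50, "tz": 0, "wx": 0, "wy": 0, "wz": 0.1, "fingers": 1}, {"tx": 22, "ty": -50, "tz": 0, "wx": 0, "wy": 0, "wz": 0.1, "fingers": 1}, {"tx": 22, "ty": -50, "tz": 0, "wx": 0, "wy": 0, "wz": 0, "fingers": 1}, {"tx": 22, "ty": -50, "tz": 0, "wx": 0, "wy": 0, "wz": 0, "fingers": 1}, {"tx": 22, "ty": -50, "tz": 0, "wx": 0, "wy": 0, "wz": 0, "fingers": 1}, {"tx": 22, "ty": -50, "tz": 0, "wx": 0, "wy": 0, "wz": 0, "fingers": 1}]'

```text
time: 1.35
position: [0.448, 0.1071, 0.2313]
eef_rot: [-0.38, 3.118, 0.0]
wrist_force: [0.4, 0.2, -1.1]
grip_width: 1.001
grip_force: 0.0
```

drive_tool --commands '[{"tx": 20, "ty": -42, "tz": -20, "wx": 0, "wy": 0, "wz": 0, "fingers": 1}, {"tx": 20, "ty": -40, "tz": -30, "wx": 0, "wy": 0, "wz": 0, "fingers": 1}, {"tx": 18, "ty": -40, "tz": -30, "wx": 0, "wy": 0, "wz": 0, "fingers": 1}, {"tx": 0, "ty": 0, "tz": 0, "wx": 0, "wy": 0, "wz": 0, "fingers": 1}]'

```text
time: 1.85
position: [0.5045, -0.017, 0.1491]
eef_rot: [0.37, -3.115, 0.003]
wrist_force: [0.6, 1.8, 0.6]
grip_width: 1.002
grip_force: 0.0
```

```bash
python3 - <<'E'
from h import *
s=bot.sense();print(s['position'],s['eef_rot'])
im={n:bot.grab_frame(n)[:,:,::-1] for n in('top','scene')}
for n in im: print(n,proj(n,s['position']),proj(n,[.5067,-.015,.07]))
for n in im: cv2.imwrite(f'pics/{n}1.png',im[n])
a=cv2.resize(im['top'][200:340,250:390],(400,400),interpolation=2);b=cv2.resize(im['scene'][130:270,230:370],(400,400),interpolation=2)
cv2.imwrite('pics/ap.png',np.hstack([a,b]))
E
```

```text
[ 0.50451881 -0.01704902  0.14906536] [ 3.69914807e-01 -3.11531107e+00  2.68972670e-03]
top [322.09003126 280.26122757] [320.7818553  279.12033555]
scene [294.87873627 177.79100738] [296.65422331 215.34817089]
```

View pics/ap.png

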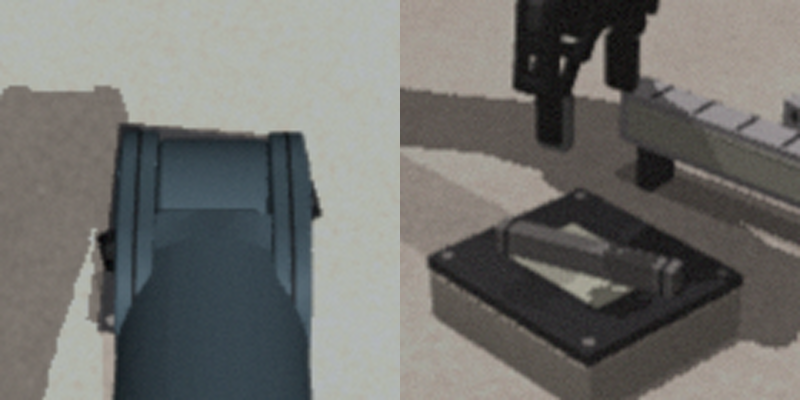

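The fingers straddle the bar: in the scene view their tips' midpoint is near (296,170), against the projected TCP at (295,178), which is consistent. I'll descend and close.

drive_tool --commands '[{"tx": 1, "ty": 2, "tz": -30, "wx": 0, "wy": 0, "wz": 0, "fingers": 1}, {"tx": 0, "ty": 0, "tz": -30, "wx": 0, "wy": 0, "wz": 0, "fingers": 1}, {"tx": 0, "ty": 0, "tz": -20, "wx": 0, "wy": 0, "wz": 0, "fingers": 1}, {"tx": 0, "ty": 0, "tz": -13, "wx": 0, "wy": 0, "wz": 0, "fingers": 0.6}, {"tx": 0, "ty": 0, "tz": 0, "wx": 0, "wy": 0, "wz": 0, "fingers": 0.3}, {"tx": 0, "ty": 0, "tz": 0, "wx": 0, "wy": 0, "wz": 0, "fingers": 0.3}]'

```text
time: 2.7
position: [0.5073, -0.0108, 0.0592]
eef_rot: [-0.38, 3.117, 0.0]
wrist_force: [0.2, 1.0, 0.6]
grip_width: 0.381
grip_force: 0.0
```

drive_tool --commands '[{"tx": 0, "ty": -4, "tz": -3, "wx": 0, "wy": 0, "wz": 0, "fingers": 0.3}, {"tx": 0, "ty": 0, "tz": 0, "wx": 0, "wy": 0, "wz": 0, "fingers": 0.3}]'

```text
time: 2.95
position: [0.5067, -0.0157, 0.0555]
eef_rot: [-0.378, 3.118, -0.0]
wrist_force: [0.2, -0.2, 0.1]
grip_width: 0.304
grip_force: 0.0
```

drive_tool --commands '[{"tx": 0, "ty": 0, "tz": 0, "wx": 0, "wy": 0, "wz": 0, "fingers": 0.1}, {"tx": 0, "ty": 0, "tz": 0, "wx": 0, "wy": 0, "wz": 0, "fingers": 0}, {"tx": 0, "ty": 0, "tz": 0, "wx": 0, "wy": 0, "wz": 0, "fingers": 0}, {"tx": 0, "ty": 0, "tz": 0, "wx": 0, "wy": 0, "wz": 0, "fingers": 0}]'

```text
time: 3.45
position: [0.5068, -0.0151, 0.0557]
eef_rot: [-0.379, 3.118, 0.0]
wrist_force: [-1.6, 0.0, 4.6]
grip_width: 0.168
grip_force: 59.1
```

Gripped with 59 N at about the bar's width. I'll lift and carry it to the lane at (0.525, −0.3615), turning −0.103 rad.

drive_tool --commands '[{"tx": 0, "ty": 0, "tz": 15, "wx": 0, "wy": 0, "wz": 0, "fingers": 0}, {"tx": 0, "ty": 0, "tz": 30, "wx": 0, "wy": 0, "wz": 0, "fingers": 0}, {"tx": 0, "ty": -15, "tz": 30, "wx": 0, "wy": 0, "wz": 0, "fingers": 0}, {"tx": 3, "ty": -35, "tz": 10, "wx": 0, "wy": 0, "wz": -0.023, "fingers": 0}, {"tx": 3, "ty": -50, "tz": 0, "wx": 0, "wy": 0, "wz": -0.02, "fingers": 0}, {"tx": 3, "ty": -50, "tz": 0, "wx": 0, "wy": 0, "wz": -0.02, "fingers": 0}, {"tx": 3, "ty": -50, "tz": 0, "wx": 0, "wy": 0, "wz": -0.02, "fingers": 0}, {"tx": 3, "ty": -50, "tz": 0, "wx": 0, "wy": 0, "wz": -0.02, "fingers": 0}, {"tx": 3, "ty": -50, "tz": 0, "wx": 0, "wy": 0, "wz": 0, "fingers": 0}, {"tx": 0, "ty": -30, "tz": 0, "wx": 0, "wy": 0, "wz": 0, "fingers": 0}]'

```text
time: 4.7
position: [0.5238, -0.3484, 0.141]
eef_rot: [0.214, -3.134, 0.002]
wrist_force: [0.1, 0.3, -2.5]
grip_width: 0.168
grip_force: 58.9
```

drive_tool --commands '[{"tx": 0, "ty": -16, "tz": 0, "wx": 0, "wy": 0, "wz": 0, "fingers": 0}, {"tx": 0, "ty": 0, "tz": 0, "wx": 0, "wy": 0, "wz": 0, "fingers": 0}, {"tx": 0, "ty": 0, "tz": 0, "wx": 0, "wy": 0, "wz": 0, "fingers": 0}, {"tx": 0, "ty": 0, "tz": 0, "wx": 0, "wy": 0, "wz": 0, "fingers": 0}]'

```text
time: 5.2
position: [0.5252, -0.3593, 0.1403]
eef_rot: [-0.222, 3.134, 0.002]
wrist_force: [0.3, -0.7, -2.1]
grip_width: 0.166
grip_force: 59.0
```

drive_tool --commands '[{"tx": 0, "ty": -2, "tz": -30, "wx": 0, "wy": 0, "wz": 0, "fingers": 0}, {"tx": 0, "ty": 0, "tz": -40, "wx": 0, "wy": 0, "wz": 0, "fingers": 0}, {"tx": 0, "ty": 0, "tz": -30, "wx": 0, "wy": 0, "wz": 0, "fingers": 0}, {"tx": 0, "ty": 0, "tz": -15, "wx": 0, "wy": 0, "wz": 0, "fingers": 0}, {"tx": 0, "ty": 0, "tz": 0, "wx": 0, "wy": 0, "wz": 0, "fingers": 0}, {"tx": 0, "ty": 0, "tz": 0, "wx": 0, "wy": 0, "wz": 0, "fingers": 0}, {"tx": 0, "ty": 0, "tz": 0, "wx": 0, "wy": 0, "wz": 0, "fingers": 0}]'

```text
time: 6.08
position: [0.5255, -0.3637, 0.0267]
eef_rot: [-0.218, 3.132, -0.002]
wrist_force: [0.2, -0.3, -2.2]
grip_width: 0.168
grip_force: 58.9
```

```bash
python3 - <<'E'
from h import *
b=bot.grab_frame('scene')[255:385,90:265,::-1];cv2.imwrite('pics/low.png',cv2.resize(b,None,fx=4,fy=4,interpolation=2))
E
```

```text
(no output)
```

View pics/low.png

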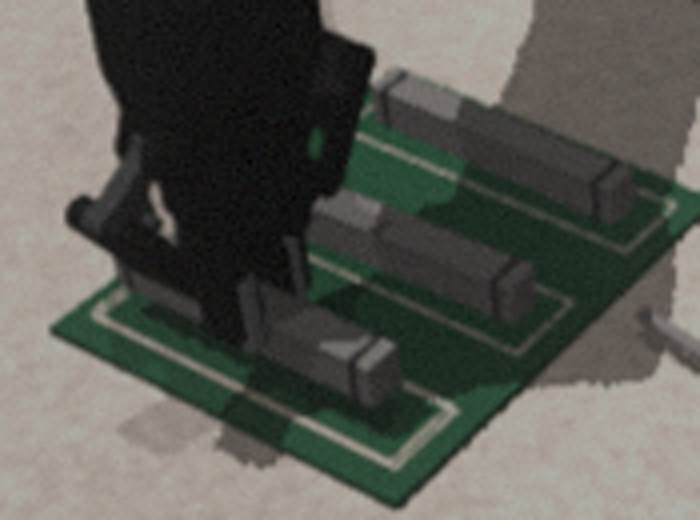

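The bar hovers level over the outlined lane, its near end at about (185,350) in the full image, and its shadow lies inside the outline. I'll lower it gently.

drive_tool --commands '[{"tx": 0, "ty": 1.5, "tz": -8, "wx": 0, "wy": 0, "wz": 0, "fingers": 0}, {"tx": 0, "ty": 0, "tz": -6, "wx": 0, "wy": 0, "wz": 0, "fingers": 0}, {"tx": 0, "ty": 0, "tz": -1, "wx": 0, "wy": 0, "wz": 0, "fingers": 0}, {"tx": 0, "ty": 0, "tz": -1, "wx": 0, "wy": 0, "wz": 0, "fingers": 0}, {"tx": 0, "ty": 0, "tz": 0, "wx": 0, "wy": 0, "wz": 0, "fingers": 0}, {"tx": 0, "ty": 0, "tz": 0, "wx": 0, "wy": 0, "wz": 0, "fingers": 0}]'

```text
time: 6.88
position: [0.5243, -0.3611, 0.0098]
eef_rot: [0.219, -3.133, -0.002]
wrist_force: [-3.6, 2.9, 5.7]
grip_width: 0.169
grip_force: 60.1
```

Contact: the vertical force rose about 8 N. I'll open partly and rise.

drive_tool --commands '[{"tx": 0, "ty": 0, "tz": 0.5, "wx": 0, "wy": 0, "wz": 0, "fingers": 0.25}, {"tx": 0, "ty": 0, "tz": 0, "wx": 0, "wy": 0, "wz": 0, "fingers": 0.4}, {"tx": 0, "ty": 0, "tz": 0, "wx": 0, "wy": 0, "wz": 0, "fingers": 0.4}, {"tx": 0, "ty": 0, "tz": 0, "wx": 0, "wy": 0, "wz": 0, "fingers": 0.4}, {"tx": 0, "ty": 0, "tz": 10, "wx": 0, "wy": 0, "wz": 0, "fingers": 0.4}, {"tx": 0, "ty": 0, "tz": 25, "wx": 0, "wy": 0, "wz": 0, "fingers": 0.4}, {"tx": 0, "ty": 0, "tz": 50, "wx": 0, "wy": 0, "wz": 0, "fingers": 0.5}, {"tx": 0, "ty": 0, "tz": 50, "wx": 0, "wy": 0, "wz": 0, "fingers": 0.8}, {"tx": -1, "ty": 30, "tz": 30, "wx": 0, "wy": 0, "wz": 0, "fingers": 1}, {"tx": -4, "ty": 45, "tz": 0, "wx": 0, "wy": 0, "wz": 0, "fingers": 1}]'

```text
time: 8.12
position: [0.5213, -0.2884, 0.1786]
eef_rot: [-0.214, 3.128, -0.006]
wrist_force: [-0.3, 0.7, -0.7]
grip_width: 1.002
grip_force: 0.0
```

drive_tool --commands '[{"tx": -4, "ty": 50, "tz": 0, "wx": 0, "wy": 0, "wz": -0.04, "fingers": 1}, {"tx": -4, "ty": 50, "tz": 0, "wx": 0, "wy": 0, "wz": -0.04, "fingers": 1}, {"tx": -4, "ty": 50, "tz": 0, "wx": 0, "wy": 0, "wz": -0.04, "fingers": 1}, {"tx": -4, "ty": 50, "tz": 0, "wx": 0, "wy": 0, "wz": -0.04, "fingers": 1}, {"tx": -4, "ty": 50, "tz": 0, "wx": 0, "wy": 0, "wz": -0.04, "fingers": 1}, {"tx": -4, "ty": 50, "tz": 0, "wx": 0, "wy": 0, "wz": -0.04, "fingers": 1}, {"tx": -4, "ty": 50, "tz": 0, "wx": 0, "wy": 0, "wz": -0.04, "fingers": 1}, {"tx": -4, "ty": 50, "tz": 0, "wx": 0, "wy": 0, "wz": -0.04, "fingers": 1}, {"tx": -4, "ty": 50, "tz": 0, "wx": 0, "wy": 0, "wz": -0.04, "fingers": 1}, {"tx": -4, "ty": 50, "tz": 0, "wx": 0, "wy": 0, "wz": -0.034, "fingers": 1}]'

```text
time: 9.38
position: [0.4796, 0.215, 0.1757]
eef_rot: [0.401, 3.115, 0.001]
wrist_force: [0.7, 0.9, -1.2]
grip_width: 0.999
grip_force: 0.0
```

drive_tool --commands '[{"tx": -4, "ty": 45, "tz": 0, "wx": 0, "wy": 0, "wz": 0, "fingers": 1}, {"tx": -4, "ty": 32, "tz": 0, "wx": 0, "wy": 0, "wz": 0, "fingers": 1}, {"tx": 0, "ty": 0, "tz": 0, "wx": 0, "wy": 0, "wz": 0, "fingers": 1}, {"tx": 0, "ty": 0, "tz": 0, "wx": 0, "wy": 0, "wz": 0, "fingers": 1}, {"tx": 0, "ty": 0, "tz": 0, "wx": 0, "wy": 0, "wz": 0, "fingers": 1}]'

```text
time: 10.0
position: [0.4722, 0.2888, 0.175]
eef_rot: [0.403, 3.115, -0.001]
wrist_force: [0.5, 0.9, 0.1]
grip_width: 0.999
grip_force: 0.0
```

```bash
python3 - <<'E'
from h import *
np.set_printoptions(precision=4,suppress=True)
s=bot.sense();r=R.from_rotvec(s['eef_rot']).as_matrix();print(s['position'],np.degrees(np.arctan2(r[1,1],r[0,1])),r[:,2])
im={n:bot.grab_frame(n)[:,:,::-1] for n in('top','scene')}
for n in im: cv2.imwrite(f'pics/{n}2.png',im[n])
a=cv2.resize(im['top'][225:325,390:500],None,fx=3.6,fy=3.6,interpolation=2);b=cv2.resize(im['scene'][90:230,270:450],(400,311),interpolation=2)
o=np.zeros((360,800,3),np.uint8);o[:,:396]=a;o[:311,400:]=b;cv2.imwrite('pics/c2.png',o)
E
```

```text
[0.4722 0.2888 0.175 ] 75.27471968462766 [ 0.0004 -0.0005 -1.    ]
```

View pics/c2.png

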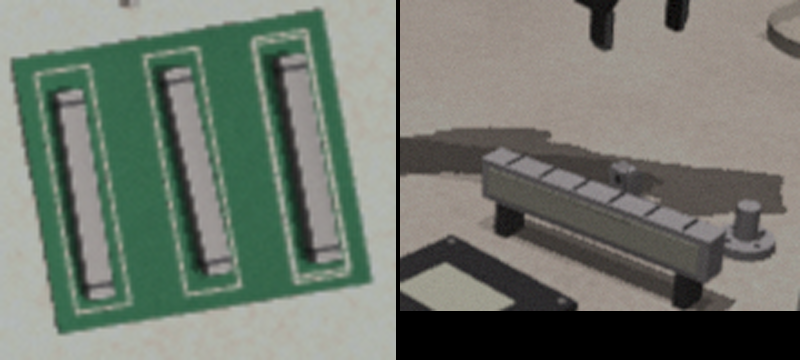

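The bar lies flat and centred in its lane; the apparent offset of about 2.5 px is parallax from its height. The gripper is above the foot, whose block shows at (370,170) in the full scene image. I'll descend onto the block.

drive_tool --commands '[{"tx": -2, "ty": 2, "tz": -40, "wx": 0, "wy": 0, "wz": 0, "fingers": 1}, {"tx": 0, "ty": 0, "tz": -50, "wx": 0, "wy": 0, "wz": 0, "fingers": 1}, {"tx": 0, "ty": 0, "tz": -40, "wx": 0, "wy": 0, "wz": 0, "fingers": 1}, {"tx": 0, "ty": 0, "tz": -20, "wx": 0, "wy": 0, "wz": 0, "fingers": 1}, {"tx": 0, "ty": 0, "tz": 0, "wx": 0, "wy": 0, "wz": 0, "fingers": 1}, {"tx": 0, "ty": 0, "tz": 0, "wx": 0, "wy": 0, "wz": 0, "fingers": 0.7}, {"tx": 0, "ty": 0, "tz": 0, "wx": 0, "wy": 0, "wz": 0, "fingers": 0.5}]'

```text
time: 10.98
position: [0.4706, 0.293, 0.0263]
eef_rot: [0.399, 3.114, 0.003]
wrist_force: [-0.2, 1.1, 0.8]
grip_width: 0.605
grip_force: 0.0
```

drive_tool --commands '[{"tx": 0, "ty": -1.5, "tz": -7, "wx": 0, "wy": 0, "wz": 0, "fingers": 0.4}, {"tx": 0, "ty": 0, "tz": 0, "wx": 0, "wy": 0, "wz": 0, "fingers": 0.35}, {"tx": 0, "ty": 0, "tz": 0, "wx": 0, "wy": 0, "wz": 0, "fingers": 0.35}, {"tx": 0, "ty": 0, "tz": 0, "wx": 0, "wy": 0, "wz": 0, "fingers": 0.1}, {"tx": 0, "ty": 0, "tz": 0, "wx": 0, "wy": 0, "wz": 0, "fingers": 0}, {"tx": 0, "ty": 0, "tz": 0, "wx": 0, "wy": 0, "wz": 0, "fingers": 0}, {"tx": 0, "ty": 0, "tz": 0, "wx": 0, "wy": 0, "wz": 0, "fingers": 0}]'

```text
time: 11.85
position: [0.4699, 0.2912, 0.018]
eef_rot: [0.399, 3.116, 0.001]
wrist_force: [0.7, 1.3, 4.1]
grip_width: 0.224
grip_force: 59.4
```

drive_tool --commands '[{"tx": 0, "ty": 0, "tz": 15, "wx": 0, "wy": 0, "wz": 0, "fingers": 0}, {"tx": 0, "ty": 0, "tz": 35, "wx": 0, "wy": 0, "wz": 0, "fingers": 0}, {"tx": 0, "ty": 0, "tz": 45, "wx": 0, "wy": 0, "wz": 0, "fingers": 0}, {"tx": 0, "ty": 0, "tz": 30, "wx": 0, "wy": 0, "wz": 0, "fingers": 0}, {"tx": 0, "ty": 0, "tz": 0, "wx": 0, "wy": 0, "wz": 0, "fingers": 0}, {"tx": 3, "ty": -20, "tz": 0, "wx": 0, "wy": 0, "wz": 0.02, "fingers": 0}, {"tx": 4, "ty": -40, "tz": 0, "wx": 0, "wy": 0, "wz": 0.02, "fingers": 0}, {"tx": 4, "ty": -40, "tz": 0, "wx": 0, "wy": 0, "wz": 0.02, "fingers": 0}, {"tx": 4, "ty": -40, "tz": 0, "wx": 0, "wy": 0, "wz": 0.02, "fingers": 0}, {"tx": 4, "ty": -40, "tz": 0, "wx": 0, "wy": 0, "wz": 0.02, "fingers": 0}]'

```text
time: 13.1
position: [0.4874, 0.109, 0.1417]
eef_rot: [-0.242, -3.13, 0.002]
wrist_force: [-0.3, 0.2, -2.2]
grip_width: 0.227
grip_force: 58.9
```

drive_tool --commands '[{"tx": 4, "ty": -40, "tz": 0, "wx": 0, "wy": 0, "wz": 0.02, "fingers": 0}, {"tx": 4, "ty": -40, "tz": 0, "wx": 0, "wy": 0, "wz": 0.013, "fingers": 0}, {"tx": 3, "ty": -28, "tz": 0, "wx": 0, "wy": 0, "wz": 0, "fingers": 0}, {"tx": 0, "ty": -15, "tz": 0, "wx": 0, "wy": 0, "wz": 0, "fingers": 0}, {"tx": 0, "ty": 0, "tz": -15, "wx": 0, "wy": 0, "wz": 0, "fingers": 0}, {"tx": 0, "ty": 0, "tz": -15, "wx": 0, "wy": 0, "wz": 0, "fingers": 0}, {"tx": 0, "ty": 0, "tz": -15, "wx": 0, "wy": 0, "wz": 0, "fingers": 0}, {"tx": 0, "ty": 0, "tz": 0, "wx": 0, "wy": 0, "wz": 0, "fingers": 0}, {"tx": 0, "ty": 0, "tz": 0, "wx": 0, "wy": 0, "wz": 0, "fingers": 0}, {"tx": 0, "ty": 0, "tz": 0, "wx": 0, "wy": 0, "wz": 0, "fingers": 0}]'

```text
time: 14.35
position: [0.5001, -0.0121, 0.0983]
eef_rot: [0.191, 3.135, 0.0]
wrist_force: [0.3, -0.0, -2.2]
grip_width: 0.222
grip_force: 58.9
```

drive_tool --commands '[{"tx": 0, "ty": 0, "tz": -6, "wx": 0, "wy": 0, "wz": 0, "fingers": 0}, {"tx": 0, "ty": 0, "tz": -6, "wx": 0, "wy": 0, "wz": 0, "fingers": 0}, {"tx": 0, "ty": 0, "tz": -3, "wx": 0, "wy": 0, "wz": 0, "fingers": 0}, {"tx": 0, "ty": 0, "tz": 0, "wx": 0, "wy": 0, "wz": 0, "fingers": 0}, {"tx": 0, "ty": 0, "tz": 0, "wx": 0, "wy": 0, "wz": 0, "fingers": 0}, {"tx": 0, "ty": 0, "tz": 0, "wx": 0, "wy": 0, "wz": 0, "fingers": 0}]'

```text
time: 15.1
position: [0.4998, -0.0122, 0.0829]
eef_rot: [0.191, 3.135, 0.0]
wrist_force: [-0.1, 0.4, -2.2]
grip_width: 0.222
grip_force: 58.9
```

```bash
python3 - <<'E'
from h import *
np.set_printoptions(precision=4,suppress=True)
s=bot.sense();r=R.from_rotvec(s['eef_rot']).as_matrix();print(s['position'],np.degrees(np.arctan2(r[1,1],r[0,1])),r[:,2])
a=bot.grab_frame('scene')[:,:,::-1];cv2.imwrite('pics/scene3.png',a)
u=s['position']-[0,0,.018];t=np.radians(-7)
X=np.array([np.cos(t),np.sin(t),0]);Y=np.array([-np.sin(t),np.cos(t),0])
for z in(0,.012):
  print(z,[(5*(proj('scene',u+[0,0,z]+X*i*.035+Y*j*.02)-[235,155]+.5)).round().tolist() for i,j in((1,1),(1,-1),(-1,-1),(-1,1))])
cv2.imwrite('pics/cs3.png',cv2.resize(a[155:275,235:395],None,fx=5,fy=5,interpolation=2))
E
```

```text
[ 0.4998 -0.0122  0.0829] 83.02602266468944 [ 0.0003  0.     -1.    ]
0 [[404.0, 324.0], [326.0, 362.0], [201.0, 290.0], [279.0, 254.0]]
0.012 [[405.0, 296.0], [326.0, 334.0], [200.0, 263.0], [279.0, 227.0]]
```

View pics/cs3.png

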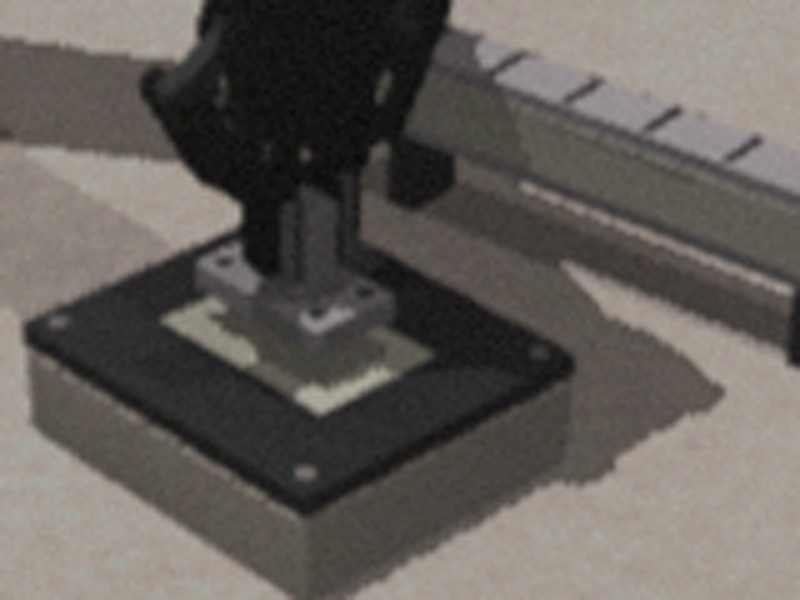

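The foot is held level above the window, with flange-top corners at crop pixels (395,297), (317,335) and (197,260). I'll compare its centre with the window centre within this same view, so the calibration bias cancels.

```bash
python3 - <<'E'
from h import *
np.set_printoptions(precision=4,suppress=True)
S=lambda p:(np.array(p)+.5)/5-.5+[235,155]
c=lambda P,z:np.mean([plane('scene',S(p),z) for p in P],0)
print('win corners',c([(163,320),(320,415),(434,352),(278,265)],.05),'screws',c([(538,354),(304,472),(58,321),(291,216)],.05))
z=.0829-.018+.012
F=[plane('scene',S(p),z) for p in [(395,297),(317,335),(197,260)]]
print('foot',(F[0]+F[2])/2,[np.linalg.norm(F[i]-F[i-1]) for i in (1,2)]);d=F[1]-F[2];print(np.degrees(np.arctan2(d[1],d[0])))
E
```

```text
win corners [ 0.4972 -0.0113  0.05  ] screws [ 0.4969 -0.0115  0.05  ]
foot [ 0.4978 -0.0134  0.0769] [np.float64(0.03948908329151484), np.float64(0.07040893006479769)]
-9.40932239484457
```

The foot is within 1–2 mm of centre. I'll nudge it +1 mm in y and lower it the last 5 mm.

drive_tool --commands '[{"tx": 0, "ty": 1, "tz": -2, "wx": 0, "wy": 0, "wz": 0.008, "fingers": 0}, {"tx": 0, "ty": 0, "tz": -2, "wx": 0, "wy": 0, "wz": 0, "fingers": 0}, {"tx": 0, "ty": 0, "tz": 0, "wx": 0, "wy": 0, "wz": 0, "fingers": 0}, {"tx": 0, "ty": 0, "tz": 0, "wx": 0, "wy": 0, "wz": 0, "fingers": 0}, {"tx": 0, "ty": 0, "tz": 0, "wx": 0, "wy": 0, "wz": 0, "fingers": 0}, {"tx": 0, "ty": 0, "tz": 0, "wx": 0, "wy": 0, "wz": 0, "fingers": 0}, {"tx": 0, "ty": 0, "tz": 0, "wx": 0, "wy": 0, "wz": 0, "fingers": 0}]'

```text
time: 16.02
position: [0.4996, -0.0112, 0.0788]
eef_rot: [0.179, 3.136, -0.0]
wrist_force: [0.3, -0.5, -1.4]
grip_width: 0.224
grip_force: 58.9
```

The underside is at about 0.061, roughly 1 cm above the glass, and the foot is steady. I'll hand in.

```bash
python3 -c "
from cell import bot
print(abs(bot.sense()['qvel']).max());print(bot.finish_job())"
```

```text
0.001138815546642322
the job is handed in; nothing more can be done
None
```

Job handed in at about 16 s: the gauge bar lies flat in the empty lane, and the foot is held still about 1 cm above the window, within about 1–2 mm of its centre and a couple of degrees of its long side by camera; no verdict came back.

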